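# Unpack lenses and stack their spacers

### The job

Put this delivery away: take the lens barrel and the eye loupe off the spacer plates they stand on, and stand the two lens barrels upright in the blue tray, one in each bay, and the loupe upright in the yellow tray. Pile both spacer plates on the green rest, the large aluminium one below and the small brass one on top, both centred and lined up lengthwise with the rest. Never tip the lens barrels or the loupe over, leave the jar of swabs where it stands, and leave everything lying still.

Things in the scene. Friction and masses are not known exactly. Their poses are not given: they have to be found in the camera images.
- lens_a_mid (a point): Lens barrel with white scale marks: matt black cylinder, 52 mm across, 34 mm high, standing upright on one of the two spacer plates at the start. The point is its centre, 17 mm above its underside; z is its axis, up. 60 g
- lens_b_mid (a point): Second lens barrel, alike (black, 52 mm across, 34 mm high; either barrel may go in either bay), standing by itself on the bench at the start. The point is its centre, 17 mm above its underside; z up. 60 g
- eye_loupe_mid (a point): Eye loupe: black waisted cup, smaller than the lens barrels, 36 mm across its wide ends, 36 mm high, standing upright on the other spacer plate at the start. The point is its centre, 18 mm above its underside; z up. 30 g
- large_spacer_mid (a point): Large spacer plate: bare aluminium, 56 mm wide (its x) by 160 mm long (its y) by 10 mm thick, lying flat on the bench. The point is its centre, 5 mm above its underside. 220 g
- small_spacer_mid (a point): Small spacer plate: brass, 50 mm wide (its x) by 100 mm long (its y) by 10 mm thick, lying flat on the bench. The point is its centre, 5 mm above its underside. 250 g
- lens_tray: Blue low tray with two bays, fixed, 88 mm (its x) by 188 mm (its y), rim 10 mm above the bench. Origin at the centre of its underside; bay centres lie 46 mm either side of it along y; each bay is 80 mm (x) by 88 mm (y) inside, its grey-lined floor 4 mm above the bench; the walls and divider are 4 mm thick, 10 mm high
- loupe_tray: Yellow low square tray, fixed, 76 by 76 mm, rim 10 mm above the bench. Origin at the centre of its underside; 68 by 68 mm inside, walls 4 mm thick, its grey-lined floor 4 mm above the bench
- spacer_rest: Green rest for spacer plates, fixed: slab 80 mm wide (its x) by 200 mm long (its y), top face 8 mm above the bench, with an upstand 8 mm thick and 20 mm high (above the bench) across each short end, 184 mm clear between them; the long sides are open. Origin at the centre of its underside
- swab_jar_mid (a point): Jar of swabs, a bystander: clear jar 58 mm across, 84 mm high with white swabs, standing loose behind the work. The point is its centre, 42 mm above the bench
Mind the look-alikes: they are no part of the job. Leave any turquoise look-alike of the loupe_tray alone.

How it is judged:
At the end, for the whole second after the job is handed in: One barrel on the floor of each blue bay (within 15 mm across, 19 mm along), loupe on the yellow tray's floor (18 mm), all upright (0.08 rad); large spacer flat on the green rest, small one flat on it, each centred within 15 mm and lined up within 0.2 rad; heights within 3 mm, all at rest (((x of lens_a_mid in the frame of lens_tray between -0.015 and 0.015 m and y of lens_a_mid in the frame of lens_tray between 0.027 and 0.065 m and z of lens_a_mid in the frame of lens_tray between 0.018 and 0.024 m and angle between each of lens_a_mid, lens_b_mid's own z axis and vertical below 0.08 rad and x of lens_b_mid in the frame of lens_tray between -0.015 and 0.015 m and y of lens_b_mid in the frame of lens_tray between -0.065 and -0.027 m and z of lens_b_mid in the frame of lens_tray between 0.018 and 0.024 m) or (x of lens_a_mid in the frame of lens_tray between -0.015 and 0.015 m and y of lens_a_mid in the frame of lens_tray between -0.065 and -0.027 m and z of lens_a_mid in the frame of lens_tray between 0.018 and 0.024 m and angle between each of lens_a_mid, lens_b_mid's own z axis and vertical below 0.08 rad and x of lens_b_mid in the frame of lens_tray between -0.015 and 0.015 m and y of lens_b_mid in the frame of lens_tray between 0.027 and 0.065 m and z of lens_b_mid in the frame of lens_tray between 0.018 and 0.024 m)) and x of eye_loupe_mid in the frame of loupe_tray between -0.018 and 0.018 m and y of eye_loupe_mid in the frame of loupe_tray between -0.018 and 0.018 m and z of eye_loupe_mid in the frame of loupe_tray between 0.019 and 0.025 m and angle between eye_loupe_mid's own z axis and vertical below 0.08 rad and x of large_spacer_mid in the frame of spacer_rest between -0.015 and 0.015 m and y of large_spacer_mid in the frame of spacer_rest between -0.015 and 0.015 m and z of large_spacer_mid in the frame of spacer_rest between 0.01 and 0.016 m and angle between the y axis of each of large_spacer_mid, small_spacer_mid and the y axis of spacer_rest, either way round below 0.2 rad and angle between each of large_spacer_mid, small_spacer_mid's own z axis and vertical below 0.06 rad and x of small_spacer_mid in the frame of spacer_rest between -0.015 and 0.015 m and y of small_spacer_mid in the frame of spacer_rest between -0.015 and 0.015 m and z of small_spacer_mid in the frame of spacer_rest between 0.02 and 0.026 m and linear speed of each of lens_a, lens_b, eye_loupe, large_spacer, small_spacer below 0.02 m/s and angular speed of each of lens_a, lens_b, eye_loupe, large_spacer, small_spacer below 0.2 rad/s); the robot touches nothing.
It fails at once if a lens barrel or the loupe is tipped over (more than 0.6 rad) (angle between any of lens_a_mid, lens_b_mid, eye_loupe_mid's own z axis and vertical above 0.6 rad).
It fails at once if the jar of swabs is moved by more than 20 mm (distance of swab_jar_mid from where it was at the start of the episode above 0.02 m).
It also fails if it takes over 122 s, if anything falls off the work surface, if the arm or the gripper's body presses on something with over 40 N, if the wrist force passes 120 N, or if a joint passes its speed limit or range.

### The arm

A 6-joint arm with a two-finger parallel gripper is mounted at the origin on a cart in front of the work surface, level with it; the furniture and walls round the work are solid. World frame = base frame: x ahead of the robot, y to its left, z up, the work surface at z = 0. Lengths are in m, angles in rad, forces in N, time in s.
With the tool pointing down it reaches from about 0.3 to 0.85 m from the base axis. Payload 5.4 kg.
Tool frame: the origin (TCP) lies at the very end of the fingers, on their centre line; the grasp point (between the pads) lies 19 mm behind it; z points along the fingers, y is the line along which they close (so a half turn about z gives the same grasp; the last joint's range is limited). The gripper opens to 85 mm and grips with 20 to 120 N. Pads are 22 mm wide; open, the fingers measure 114 mm over their backs; the gripper's body (76 mm by 85 mm) begins 54 mm behind the grasp point. The pads swing forward as they close: fully open they stand 13 mm farther back than shut.
Start: joints at [-1.547, 0.158, 1.597, -0, 1.386, -0.21], TCP at [0.133, -0.559, 0.231] pointing down, gripper open.
Joint ranges: [-2.91, 2.91], [-0.94, 2.29], [0.18, 2.7], [-1.29, 4.43], [0.17, 2.64], [-3, 3]. Speed limits (rad/s): [2.57, 2.57, 3.14, 3.14, 3.14, 3.14].

### API

Orientations are given as a unit quaternion [w, x, y, z].
In Python, from bench import robot gives the robot as it stands.
- The arm moves only by the tool jog_arm, never from a script. Its argument "moves" is a list of rows, each an object with "slide": the shift along the world's x, y, z in cm, a list of three; "twist": the turn about the world's z in rad; "gripper": the finger opening in cm, from 0 to 8.54. A call has 1 to 20 rows; each row shifts and turns the commanded pose from where the row before left it; what a row does not reach is not made up. A row lasts 1/10 s, in which the tool goes at most 50 mm and 8.59 degrees, less where a joint would pass 70% of its speed; a pose out of reach is approached as far as the arm can. A call is refused whole if a number of a shift passes 5 or a number of a turn 0.15, either way. A call with a gripper value outside its range is refused whole. The fingers move at their own pace and stop on an object; "squeeze" is the grip in N (left out, the last holds). Time passes only in rows, so rows that do not move let the fingers close. It gives the time, the measured TCP pose, the force, the opening and the grip force at its end, in the units of the state.
- robot.sense(): the state, without advancing time (a new reading comes with each control period).
- robot.snapshot(name): name is "scene" or "top" or "wrist"; returns the picture (480x640x3 uint8, blue, green, red); there is no depth.
- robot.camera_model(name): a dict with "K" (3x3 intrinsics, pixels), "k1" (the pictures are not rectified: a ray, as slopes to the right and down, at radius r is drawn at 1 + k1 r^2 times it, then the intrinsics apply), "xyz" and "rotation" of the camera in the world. Camera axes: x right, y down, z forward; pixel columns grow to the right and rows downward; lengths in m; the calibration is good to about 2 mm. A picture is of the moment at which its call begins: read the wrist's pose just before it. camera_model takes no time and is no camera call; for the wrist camera it gives the pose at the moment of the call.
- robot.hand_in(): hands the job in; it is judged then, once.
The state is a dict: "time": time; "qpos": joint angles; "qvel": joint speeds; "effort": joint torques, N m; "tool_pos": TCP position; "eef_rot": TCP orientation; "ft_force": force on the tool from outside, world axes, zero at the start; "ft_torque": the same for the moment, N m; "grip_width": finger opening in m; "gripper_force": force on a finger pad.
Only numpy, scipy, OpenCV 4.12 (cv2) and the standard library are available. Lean on these libraries where they do the work, as an engineer would, in place of code of your own. Each camera call takes 0.05 s, during which the arm holds its last target. There are 200 camera calls.

## Working session

There is one attempt and no reset: what is moved stays moved. The work goes in short steps, Python scripts to look and compute and a tool call to move; the robot and the scene stay as the last step left them, time stands still between calls to the robot, and variables do not carry over. Pictures are saved under pics/ and viewed, at most 14 in all, crops included, and the job is handed in when it is done.

Besides the shell and the picture viewer there is one more tool, called by a JSON object that holds its "op" and its "data", one argument or row to a line. jog_arm: Moves the arm, as the interface text tells. Its arguments: {"type":"object","properties":{"moves":{"type":"array"},"squeeze":{"type":"number"}},"required":["moves"]}

```bash
mkdir -p pics; ls
cat > h.py <<'E'
import numpy as np, cv2
from bench import robot
def ray(cm,u,v):
    K=np.array(cm["K"]);x=(u-K[0,2])/K[0,0];y=(v-K[1,2])/K[1,1]
    k=cm["k1"];a,b=x,y
    for _ in range(20):
        s=1+k*(a*a+b*b);a,b=x/s,y/s
    return np.array(cm["rotation"])@np.array([a,b,1.])
def pt(cm,u,v,z):
    d=ray(cm,u,v);o=np.array(cm["xyz"]);return (o+d*(z-o[2])/d[2])[:2]
E
python3 - <<'E'
from h import *
for n in("top","scene"):
    cm=robot.camera_model(n);print(n,cm)
    cv2.imwrite(f"pics/{n}0.png",robot.snapshot(n))
print(robot.sense())
E
```

```text
pics
top {'K': array([[539.92400517,   0.        , 319.96665043],
       [  0.        , 539.92400517, 241.55304069],
       [  0.        ,   0.        ,   1.        ]]), 'k1': -0.1685787097140601, 'xyz': array([0.38171691, 0.07715051, 1.27920525]), 'rotation': array([-0.04499848,  0.71439322, -0.69683241,  0.04518917])}
scene {'K': array([[493.97390048,   0.        , 327.14572244],
       [  0.        , 493.97390048, 243.00186308],
       [  0.        ,   0.        ,   1.        ]]), 'k1': 0.01629879053093683, 'xyz': array([-0.27808338,  0.97387806,  0.66895555]), 'rotation': array([ 0.18668472, -0.31971991,  0.78525786, -0.49628428])}
{'time': 0.1, 'qpos': array([-1.54709503e+00,  1.58990936e-01,  1.59811515e+00, -1.79785204e-05,
        1.38619555e+00, -2.10080205e-01]), 'qvel': array([-0.00053835, -0.00156786, -0.00186237,  0.00146191, -0.00149041,
        0.00024817]), 'effort': array([-5.90791678e-04, -3.96990824e+01, -3.32337534e+01, -2.58283490e-04,
        4.18651398e-03, -7.17662889e-07]), 'tool_pos': array([ 0.1331752 , -0.5588062 ,  0.23040817]), 'eef_rot': array([-8.51606222e-04,  9.93175495e-01,  1.16626350e-01,  7.07176293e-05]), 'ft_force': array([ 0.77993053, -0.47624536, -0.18038598]), 'ft_torque': array([ 0.05196991, -0.00833644,  0.01525167]), 'gripper_force': 0.0, 'grip_width': 0.08542246875492315}
```

Rotation is a quaternion.

```bash
sed -i 's/^    return np.array(cm\["rotation"\])@/    return R.from_quat(np.array(cm["rotation"])[[1,2,3,0]]).as_matrix()@/; 1a from scipy.spatial.transform import Rotation as R' h.py; cat h.py
```

```text
import numpy as np, cv2
from scipy.spatial.transform import Rotation as R
from bench import robot
def ray(cm,u,v):
    K=np.array(cm["K"]);x=(u-K[0,2])/K[0,0];y=(v-K[1,2])/K[1,1]
    k=cm["k1"];a,b=x,y
    for _ in range(20):
        s=1+k*(a*a+b*b);a,b=x/s,y/s
    return R.from_quat(np.array(cm["rotation"])[[1,2,3,0]]).as_matrix()@np.array([a,b,1.])
def pt(cm,u,v,z):
    d=ray(cm,u,v);o=np.array(cm["xyz"]);return (o+d*(z-o[2])/d[2])[:2]
```

View pics/top0.png

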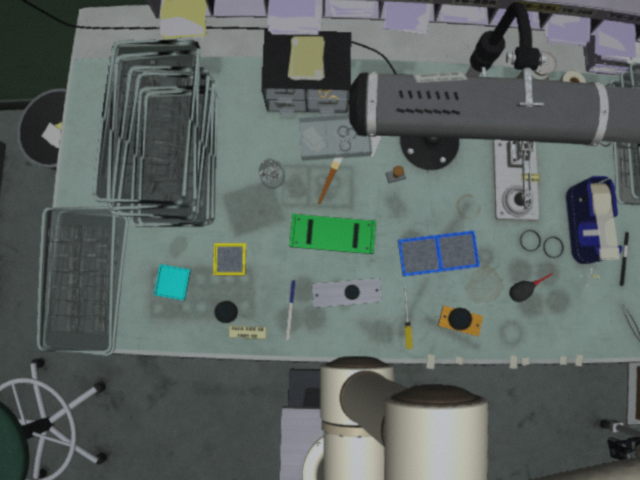

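View pics/scene0.png

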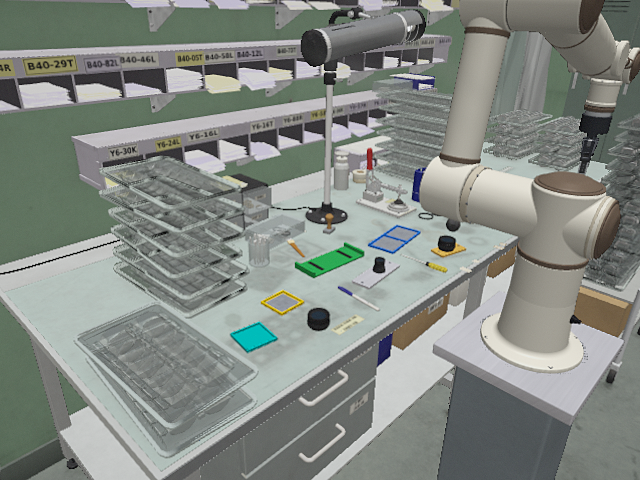

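The top view shows green rest (333,233), blue tray (438,253), yellow tray (229,259), aluminium plate with loupe (352,292), brass plate with a barrel (460,319), the other barrel (226,312), and jar (271,173).

```bash
cat > m.py <<'E'
from h import *
im=cv2.imread("pics/top0.png");cm=robot.camera_model("top")
hsv=cv2.cvtColor(im,cv2.COLOR_BGR2HSV)
def rect(name,lo,hi,box,z,close=5):
    x0,y0,x1,y1=box;m=np.zeros(im.shape[:2],np.uint8)
    m[y0:y1,x0:x1]=cv2.inRange(hsv,np.array(lo),np.array(hi))[y0:y1,x0:x1]
    m=cv2.morphologyEx(m,cv2.MORPH_CLOSE,np.ones((close,close)))
    c=max(cv2.findContours(m,0,2)[0],key=cv2.contourArea)
    p=np.array([pt(cm,u,v,z) for u,v in c[:,0].astype(float)],np.float32)*1000
    (cx,cy),_,_=r=cv2.minAreaRect(p);b=cv2.boxPoints(r);e=[b[1]-b[0],b[2]-b[1]]
    l=max(e,key=np.linalg.norm);yaw=np.degrees(np.arctan2(-l[0],l[1]))
    yaw=(yaw+90)%180-90
    print(name,"c",np.round([cx,cy],1),"size",np.round(sorted(map(np.linalg.norm,e)),1),"long-axis yaw from +y deg",round(float(yaw),1))
rect("green",(50,100,60),(75,255,255),(280,200,385,265),.008,15)
rect("blue",(100,150,60),(125,255,255),(390,225,488,285),.010)
rect("yellow",(22,120,90),(35,255,255),(205,235,255,285),.010)
rect("brass",(8,120,80),(24,255,255),(430,300,490,340),.010,1)
rect("alu",(115,8,110),(179,70,255),(300,272,390,312),.010,5)
print(hsv[292,325],hsv[300,372],hsv[270,340])
rect("loupe",(0,0,0),(179,255,60),(335,280,370,305),.036+.01,1)
rect("A",(0,0,0),(179,255,60),(440,300,480,335),.044,1)
rect("B",(0,0,0),(179,255,60),(205,295,250,330),.034,1)
rect("Bbase",(0,0,0),(179,255,60),(205,295,250,330),.0,1)
print("jar",pt(cm,271,173,.084))
E
python3 m.py
```

```text
green c [565.6  50. ] size [ 81.4 201.6] long-axis yaw from +y deg -3.6
blue c [ 524.9 -205. ] size [ 87.6 187.3] long-axis yaw from +y deg 8.5
yellow c [497.6 293.4] size [76.2 76.5] long-axis yaw from +y deg 1.4
brass c [ 358.7 -282.8] size [47. 48.] long-axis yaw from +y deg 75.7
alu c [425.9  13.6] size [ 49.3 151.3] long-axis yaw from +y deg 6.1
[110  21 148] [108  22 152] [ 78  33 139]
loupe c [427.   4.] size [29.6 29.7] long-axis yaw from +y deg 1.3
A c [ 369.9 -246.6] size [48.2 49.5] long-axis yaw from +y deg 0.4
B c [373.6 291.3] size [48.3 51.3] long-axis yaw from +y deg 1.9
Bbase c [373.4 297.2] size [49.6 52.7] long-axis yaw from +y deg 1.9
jar [0.68969261 0.1941432 ]
```

```bash
cat >> m.py <<'E'
print('---')
rect("alu",(100,12,110),(130,60,255),(300,272,390,312),.010,5)
x0,y0,x1,y1=430,295,490,345
m=cv2.inRange(hsv,np.array((8,120,80)),np.array((24,255,255)));m2=np.zeros_like(m);m2[y0:y1,x0:x1]=m[y0:y1,x0:x1]
m2=cv2.morphologyEx(m2,cv2.MORPH_OPEN,np.ones((2,2)))
ys,xs=np.nonzero(m2);p=np.array([pt(cm,u,v,.01) for u,v in zip(xs,ys)],np.float32)*1000
r=cv2.minAreaRect(p);print("brass",r, np.round(cv2.boxPoints(r)))
E
python3 m.py | sed -n '/---/,$p'
```

```text
---
alu c [426.   13.9] size [ 54.9 158.3] long-axis yaw from +y deg 6.1
brass ((362.2720031738281, -260.2733459472656), (98.62042999267578, 48.18339538574219), 76.1456527709961) [[ 327. -302.]
 [ 374. -314.]
 [ 397. -218.]
 [ 351. -207.]]
```

{"op": "jog_arm", "data": {
  "moves": [
    {"slide":[2,3,0],"twist":0.14,"gripper":8.54},
    {"slide":[2,3,0],"twist":0.14},
    {"slide":[2,3,0],"twist":0.14},
    {"slide":[2,3,0],"twist":0.14},
    {"slide":[2,3,0],"twist":0.14},
    {"slide":[2,3,0],"twist":0.14},
    {"slide":[2,3,0],"twist":0.14},
    {"slide":[2,3,0],"twist":0.14},
    {"slide":[2,3,0],"twist":0.14},
    {"slide":[2,3,0],"twist":0.07},
    {},
    {}
  ],
  "squeeze": 30
}}

```text
invalid input at $.moves[1]: expected keys slide, twist, gripper
```

{"op": "jog_arm", "data": {
  "moves": [
    {"slide":[2.4,3.1,0],"twist":0.14,"gripper":8.54},
    {"slide":[2.4,3.1,0],"twist":0.14,"gripper":8.54},
    {"slide":[2.4,3.1,0],"twist":0.14,"gripper":8.54},
    {"slide":[2.4,3.1,0],"twist":0.14,"gripper":8.54},
    {"slide":[2.4,3.1,0],"twist":0.14,"gripper":8.54},
    {"slide":[2.4,3.1,0],"twist":0.14,"gripper":8.54},
    {"slide":[2.4,3.1,0],"twist":0.14,"gripper":8.54},
    {"slide":[2.4,3.1,0],"twist":0.14,"gripper":8.54},
    {"slide":[2.4,3.1,0],"twist":0.14,"gripper":8.54},
    {"slide":[2.4,3.1,0],"twist":0.07,"gripper":8.54},
    {"slide":[0,0,0],"twist":0,"gripper":8.54},
    {"slide":[0,0,0],"twist":0,"gripper":8.54}
  ],
  "squeeze": 30
}}

```text
time: 1.3
tool_pos: [0.3732, -0.2488, 0.231]
eef_rot: [-0.0, 0.709, 0.705, -0.0]
ft_force: [-0.2, -0.0, 0.0]
grip_width: 0.0853
gripper_force: 0.0
```

```bash
cat >> h.py <<'E'
def st():
    s=robot.sense();q=s["eef_rot"];yaw=R.from_quat(np.array(q)[[1,2,3,0]]).as_matrix()
    print("t",round(s["time"],1),"tcp mm",np.round(np.array(s["tool_pos"])*1000,1),"xaxis yaw deg",round(float(np.degrees(np.arctan2(yaw[1,0],yaw[0,0]))),2),"w",round(s["grip_width"]*1000,1),"F",np.round(s["ft_force"],1),"g",s["gripper_force"])
def wr(name):
    cm=robot.camera_model("wrist");im=robot.snapshot("wrist");cv2.imwrite(f"pics/{name}.png",im)
    return cm,im
E
python3 - <<'E'
from h import *
st();cm,im=wr("w1");print(cm)
E
```

```text
t 1.3 tcp mm [ 373.2 -248.8  231. ] xaxis yaw deg 89.67 w 85.3 F [-0.2 -0.   0. ] g 0.0
{'K': array([[422.57205346,   0.        , 319.67377866],
       [  0.        , 422.57205346, 247.09196551],
       [  0.        ,   0.        ,   1.        ]]), 'k1': 0.006936501809551899, 'xyz': array([ 0.37353664, -0.16581805,  0.37443396]), 'rotation': array([ 1.63081622e-01,  9.86607732e-01, -2.99399365e-03, -7.76588104e-04])}
```

View pics/w1.png

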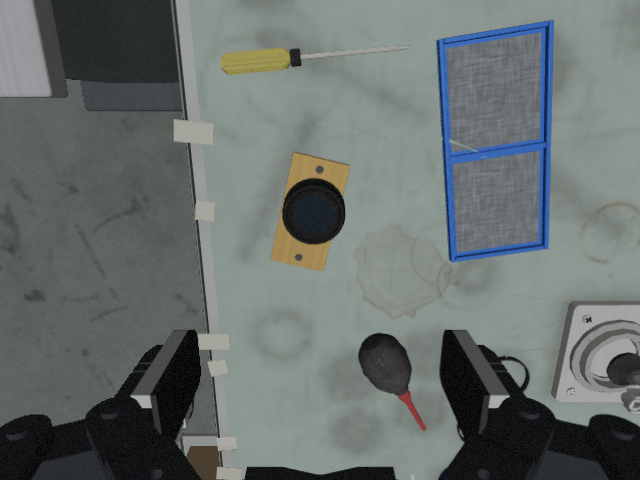

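Wrist view: barrel at (314,211) on the brass plate, blue tray at (500,140), blower bulb (385,360) out of the way.

```bash
cat >> h.py <<'E'
def seg(cm,im,name,lo,hi,box,z,circ=False):
    hsv=cv2.cvtColor(im,cv2.COLOR_BGR2HSV);x0,y0,x1,y1=box;m=np.zeros(im.shape[:2],np.uint8)
    m[y0:y1,x0:x1]=cv2.inRange(hsv,np.array(lo),np.array(hi))[y0:y1,x0:x1]
    m=cv2.morphologyEx(m,cv2.MORPH_OPEN,np.ones((3,3)))
    if circ:
        c=max(cv2.findContours(m,0,2)[0],key=cv2.contourArea)[:,0]
    else:
        ys,xs=np.nonzero(m);c=cv2.convexHull(np.stack([xs,ys],1).astype(np.int32))[:,0]
    p=np.array([pt(cm,u,v,z) for u,v in c.astype(float)],np.float32)*1000
    if circ:
        (x,y),r=cv2.minEnclosingCircle(p);print(name,"circle",round(x,1),round(y,1),"d",round(2*r,1), "bbox",np.round(np.ptp(p,axis=0),1));return
    r=cv2.minAreaRect(p);b=cv2.boxPoints(r);e=[b[1]-b[0],b[2]-b[1]];l=max(e,key=np.linalg.norm)
    yaw=(np.degrees(np.arctan2(-l[0],l[1]))+90)%180-90
    print(name,np.round(r[0],1),"size",np.round(sorted(map(np.linalg.norm,e)),1),"yaw",round(float(yaw),1))
BLK=((0,0,0),(179,255,55));BRS=((8,80,80),(28,255,255));BLU=((100,140,60),(125,255,255))
E
python3 - <<'E'
from h import *
im=cv2.imread("pics/w1.png");cm=robot.camera_model("wrist")
seg(cm,im,"A top",*BLK,(260,150,370,280),.044,True)
seg(cm,im,"A bot",*BLK,(260,150,370,280),.010,True)
seg(cm,im,"brass",*BRS,(255,130,370,290),.010)
seg(cm,im,"blue",*BLU,(420,5,580,280),.010)
E
```

```text
A top circle 368.0 -248.9 d 53.8 bbox [49.3 52.8]
A bot circle 367.5 -257.4 d 59.4 bbox [54.3 58.3]
brass [ 362.4 -259.2] size [ 49.7 100.1] yaw -14.0
blue [ 522.  -206.5] size [ 89.2 187.4] yaw 8.3
```

{"op": "jog_arm", "data": {
  "moves": [
    {"slide":[-0.5,-0.1,-4],"twist":0,"gripper":8.54},
    {"slide":[0,0,-4],"twist":0,"gripper":8.54},
    {"slide":[0,0,-4],"twist":0,"gripper":8.54},
    {"slide":[0,0,-4],"twist":0,"gripper":8.54},
    {"slide":[0,0,-3],"twist":0,"gripper":8.54},
    {"slide":[0,0,-2.1],"twist":0,"gripper":8.54},
    {"slide":[0,0,0],"twist":0,"gripper":4},
    {"slide":[0,0,0],"twist":0,"gripper":4},
    {"slide":[0,0,0],"twist":0,"gripper":4},
    {"slide":[0,0,0],"twist":0,"gripper":4},
    {"slide":[0,0,0],"twist":0,"gripper":4},
    {"slide":[0,0,0],"twist":0,"gripper":4},
    {"slide":[0,0,0],"twist":0,"gripper":4}
  ],
  "squeeze": 30
}}

```text
time: 2.65
tool_pos: [0.369, -0.2517, 0.0217]
eef_rot: [0.002, 0.709, 0.705, -0.0]
ft_force: [-1.7, -1.0, 6.9]
grip_width: 0.0507
gripper_force: 31.9
```

{"op": "jog_arm", "data": {
  "moves": [
    {"slide":[0,0,0.5],"twist":0,"gripper":4},
    {"slide":[0,0,1.5],"twist":0,"gripper":4},
    {"slide":[0,0,3],"twist":0,"gripper":4},
    {"slide":[2,0,1],"twist":0,"gripper":4},
    {"slide":[4,0,0],"twist":0,"gripper":4},
    {"slide":[4,0,0],"twist":0,"gripper":4},
    {"slide":[4,-0.1,0],"twist":0,"gripper":4},
    {"slide":[2.1,0,0],"twist":0,"gripper":4},
    {"slide":[0,0,-2],"twist":0,"gripper":4},
    {"slide":[0,0,-1],"twist":0,"gripper":4},
    {"slide":[0,0,0],"twist":0,"gripper":4},
    {"slide":[0,0,0],"twist":0,"gripper":4}
  ]
}}

```text
time: 3.85
tool_pos: [0.5285, -0.2511, 0.0502]
eef_rot: [-0.001, 0.71, 0.704, -0.0]
ft_force: [-0.3, 0.6, -0.8]
grip_width: 0.0505
gripper_force: 31.6
```

Run:
```python
from h import *
st();cm,im=wr("w2")
seg(cm,im,"blue",*BLU,(0,0,640,400),.010)
```

```text
t 3.9 tcp mm [ 528.5 -251.1   50.2] xaxis yaw deg 89.58 w 50.5 F [-0.3  0.6 -0.8] g 31.614787366309614
blue [ 522.5 -201.8] size [ 87.6 157.3] yaw 8.4
```

View pics/w2.png

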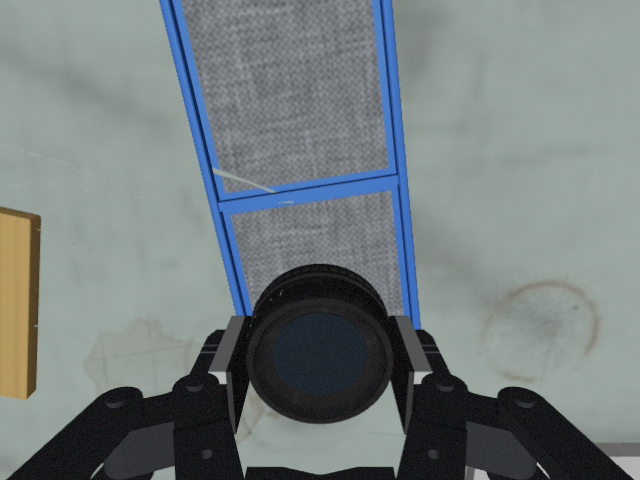

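The barrel hangs upright, centred between the pads above the lower bay; the divider is at (305,190).

{"op": "jog_arm", "data": {
  "moves": [
    {"slide":[0.1,-0.1,-1.5],"twist":0,"gripper":4},
    {"slide":[0,0,-1],"twist":0,"gripper":4},
    {"slide":[0,0,-0.5],"twist":0,"gripper":4},
    {"slide":[0,0,-0.2],"twist":0,"gripper":4},
    {"slide":[0,0,-0.2],"twist":0,"gripper":4},
    {"slide":[0,0,0],"twist":0,"gripper":4}
  ]
}}

```text
time: 4.5
tool_pos: [0.5302, -0.2524, 0.0163]
eef_rot: [0.0, 0.71, 0.705, 0.0]
ft_force: [-0.2, -0.2, -1.5]
grip_width: 0.05
gripper_force: 31.6
```

{"op": "jog_arm", "data": {
  "moves": [
    {"slide":[0,0,-0.1],"twist":0,"gripper":4},
    {"slide":[0,0,-0.1],"twist":0,"gripper":4},
    {"slide":[0,0,0],"twist":0,"gripper":4}
  ]
}}

```text
time: 4.8
tool_pos: [0.5306, -0.2526, 0.0157]
eef_rot: [0.0, 0.709, 0.705, -0.0]
ft_force: [-3.8, 2.4, 6.7]
grip_width: 0.0504
gripper_force: 32.3
```

{"op": "jog_arm", "data": {
  "moves": [
    {"slide":[0,0,0],"twist":0,"gripper":6.8},
    {"slide":[0,0,0],"twist":0,"gripper":6.8},
    {"slide":[0,0,0],"twist":0,"gripper":6.8},
    {"slide":[0,0,1],"twist":0,"gripper":6.8},
    {"slide":[0,0,3],"twist":0,"gripper":6.8},
    {"slide":[0,0,4],"twist":0,"gripper":6.8},
    {"slide":[-1.3,3.2,1.5],"twist":0,"gripper":6.8},
    {"slide":[-1.3,3.2,1.5],"twist":0,"gripper":6.8},
    {"slide":[-1.3,3.2,1.5],"twist":0,"gripper":6.8},
    {"slide":[-1.3,3.2,1.5],"twist":0,"gripper":6.8},
    {"slide":[-1.3,3.2,1.5],"twist":0,"gripper":6.8},
    {"slide":[-1.3,3.2,1.5],"twist":0,"gripper":6.8},
    {"slide":[-1.3,3.2,1.5],"twist":0,"gripper":6.8},
    {"slide":[-1.3,3.2,1.5],"twist":0,"gripper":6.8},
    {"slide":[0,0,0],"twist":0,"gripper":6.8},
    {"slide":[0,0,0],"twist":0,"gripper":6.8}
  ]
}}

```text
time: 6.4
tool_pos: [0.4265, 0.0038, 0.2151]
eef_rot: [0.001, 0.709, 0.705, 0.0]
ft_force: [0.7, 0.1, -0.9]
grip_width: 0.068
gripper_force: 0.0
```

```bash
cat >> h.py <<'E'
ALU=((100,12,110),(130,60,255));GRN=((45,100,50),(75,255,255));YEL=((22,120,90),(35,255,255))
E
python3 - <<'E'
from h import *
st();cm,im=wr("w3")
seg(cm,im,"loupe",*BLK,(260,150,370,290),.046,True)
seg(cm,im,"alu",*ALU,(250,60,390,330),.010)
seg(cm,im,"green",*GRN,(330,0,640,400),.008)
hsv=cv2.cvtColor(im,cv2.COLOR_BGR2HSV);print(hsv[160,315],hsv[250,320])
E
```

```text
t 6.4 tcp mm [426.5   3.8 215.1] xaxis yaw deg 89.69 w 68.0 F [ 0.7  0.1 -0.9] g 0.0
loupe circle 425.6 7.1 d 37.7 bbox [31.2 36.8]Traceback (most recent call last):
  File "<stdin>", line 4, in <module>
  File "h.py", line 25, in seg
    ys,xs=np.nonzero(m);c=cv2.convexHull(np.stack([xs,ys],1).astype(np.int32))[:,0]
                          ~~~~~~~~~~~~~~~~~~~~~~~~~~~~~~~~~~~~~~~~~~~~~~~~~~~~^^^^^
TypeError: 'NoneType' object is not subscriptable
```

View pics/w3.png

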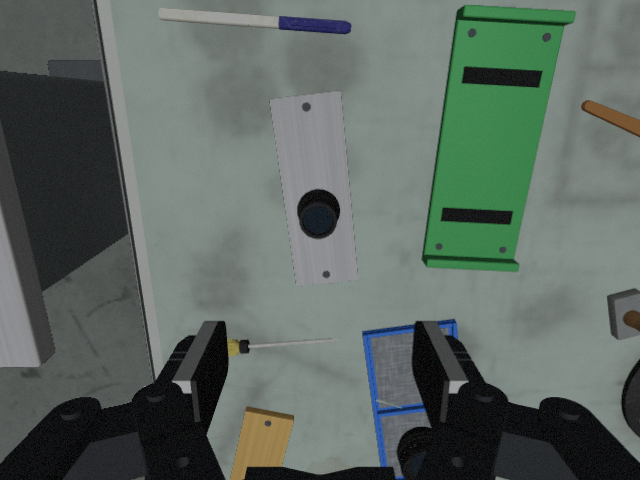

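Loupe at top centre ≈(318,219), base ≈(318,208) on the aluminium plate; green rest at (500,140).

Run:
```python
from h import *
im=cv2.imread("pics/w3.png");cm=robot.camera_model("wrist")
print("top",pt(cm,318,219,.046),"base",pt(cm,318,208,.010))
hsv=cv2.cvtColor(im,cv2.COLOR_BGR2HSV);print(hsv[160,315],hsv[120,320],hsv[250,325],hsv[160,380])
seg(cm,im,"alu",(112,8,110),(150,70,255),(250,60,390,330),.010)
seg(cm,im,"green",*GRN,(330,25,640,262),.008)
```

```text
top [0.42491298 0.00281472] base [0.42480788 0.00274461]
[113   7 148] [113   7 144] [110  10 147] [ 74  20 140]Traceback (most recent call last):
  File "<stdin>", line 5, in <module>
  File "h.py", line 25, in seg
    ys,xs=np.nonzero(m);c=cv2.convexHull(np.stack([xs,ys],1).astype(np.int32))[:,0]
                          ~~~~~~~~~~~~~~~~~~~~~~~~~~~~~~~~~~~~~~~~~~~~~~~~~~~~^^^^^
TypeError: 'NoneType' object is not subscriptable
```

{"op": "jog_arm", "data": {
  "moves": [
    {"slide":[-0.1,-0.1,-4],"twist":0,"gripper":6.8},
    {"slide":[0,0,-4],"twist":0,"gripper":6.8},
    {"slide":[0,0,-4],"twist":0,"gripper":6.8},
    {"slide":[0,0,-4],"twist":0,"gripper":6.8},
    {"slide":[0,0,-2.5],"twist":0,"gripper":6.8},
    {"slide":[0,0,-1],"twist":0,"gripper":6.8},
    {"slide":[0,0,0],"twist":0,"gripper":2.5},
    {"slide":[0,0,0],"twist":0,"gripper":2.5},
    {"slide":[0,0,0],"twist":0,"gripper":2.5},
    {"slide":[0,0,0],"twist":0,"gripper":2.5},
    {"slide":[0,0,0],"twist":0,"gripper":2.5},
    {"slide":[0,0,0],"twist":0,"gripper":2.5},
    {"slide":[0,0,0],"twist":0,"gripper":2.5}
  ],
  "squeeze": 20
}}

```text
time: 7.75
tool_pos: [0.4268, 0.0021, 0.0208]
eef_rot: [0.002, 0.709, 0.705, 0.001]
ft_force: [-0.8, -0.4, 6.6]
grip_width: 0.0316
gripper_force: 20.6
```

Run:
```python
from h import *
st()
```

```text
t 7.8 tcp mm [426.8   2.1  20.8] xaxis yaw deg 89.62 w 31.6 F [-0.8 -0.4  6.6] g 20.596363950753585
```

{"op": "jog_arm", "data": {
  "moves": [
    {"slide":[0,0,0.5],"twist":0,"gripper":2.5},
    {"slide":[0,0,2],"twist":0,"gripper":2.5},
    {"slide":[0,0,4],"twist":0,"gripper":2.5},
    {"slide":[0.9,3.6,1],"twist":0,"gripper":2.5},
    {"slide":[0.9,3.6,0],"twist":0,"gripper":2.5},
    {"slide":[0.9,3.6,0],"twist":0,"gripper":2.5},
    {"slide":[0.9,3.6,0],"twist":0,"gripper":2.5},
    {"slide":[0.9,3.6,0],"twist":0,"gripper":2.5},
    {"slide":[0.9,3.6,0],"twist":0,"gripper":2.5},
    {"slide":[0.9,3.6,0],"twist":0,"gripper":2.5},
    {"slide":[0.8,3.6,0],"twist":0,"gripper":2.5},
    {"slide":[0,0,0],"twist":0,"gripper":2.5},
    {"slide":[0,0,0],"twist":0,"gripper":2.5}
  ]
}}

```text
time: 9.05
tool_pos: [0.4956, 0.2911, 0.0941]
eef_rot: [-0.0, 0.709, 0.705, -0.0]
ft_force: [-0.1, -0.3, 0.3]
grip_width: 0.0314
gripper_force: 19.9
```

Run:
```python
from h import *
st();cm,im=wr("w4")
seg(cm,im,"yel",*YEL,(0,0,640,480),.010)
```

```text
t 9.1 tcp mm [495.6 291.1  94.1] xaxis yaw deg 89.7 w 31.4 F [-0.1 -0.3  0.3] g 19.94898098608246
yel [495.6 294.6] size [75.7 76.4] yaw 1.4
```

View pics/w4.png

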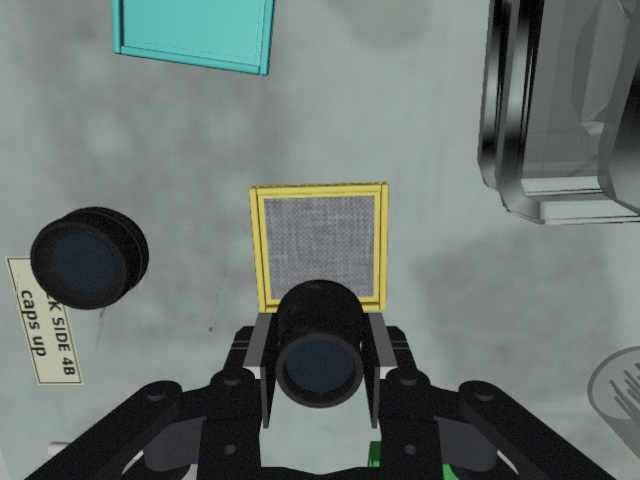

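The loupe is held upright right at the yellow tray's near edge in view (320,250); barrel B at (90,258).

{"op": "jog_arm", "data": {
  "moves": [
    {"slide":[0.1,0.3,-3],"twist":0,"gripper":2.5},
    {"slide":[0,0,-3],"twist":0,"gripper":2.5},
    {"slide":[0,0,-1.4],"twist":0,"gripper":2.5},
    {"slide":[0,0,-0.3],"twist":0,"gripper":2.5},
    {"slide":[0,0,-0.1],"twist":0,"gripper":2.5},
    {"slide":[0,0,-0.1],"twist":0,"gripper":2.5},
    {"slide":[0,0,0],"twist":0,"gripper":2.5}
  ]
}}

```text
time: 9.8
tool_pos: [0.4982, 0.2939, 0.0167]
eef_rot: [0.001, 0.71, 0.705, 0.001]
ft_force: [-0.2, -0.3, -0.2]
grip_width: 0.0317
gripper_force: 19.9
```

Run:
```python
from h import *
st()
```

```text
t 9.8 tcp mm [498.2 293.9  16.7] xaxis yaw deg 89.59 w 31.7 F [-0.2 -0.3 -0.2] g 19.94806055270601
```

{"op": "jog_arm", "data": {
  "moves": [
    {"slide":[0,0,-0.1],"twist":0,"gripper":2.5},
    {"slide":[0,0,-0.1],"twist":0,"gripper":2.5},
    {"slide":[0,0,0],"twist":0,"gripper":2.5}
  ]
}}

```text
time: 10.1
tool_pos: [0.4979, 0.2939, 0.0148]
eef_rot: [0.0, 0.71, 0.705, 0.001]
ft_force: [-1.7, -1.2, 7.7]
grip_width: 0.0317
gripper_force: 20.9
```

{"op": "jog_arm", "data": {
  "moves": [
    {"slide":[0,0,0],"twist":0,"gripper":5.2},
    {"slide":[0,0,0],"twist":0,"gripper":5.2},
    {"slide":[0,0,0],"twist":0,"gripper":5.2},
    {"slide":[0,0,1],"twist":0,"gripper":5.2},
    {"slide":[0,0,3],"twist":0,"gripper":5.2},
    {"slide":[0,0,4],"twist":0,"gripper":8.54},
    {"slide":[-3,0,4],"twist":0,"gripper":8.54},
    {"slide":[-3,0,4],"twist":0,"gripper":8.54},
    {"slide":[-3,0,4],"twist":0,"gripper":8.54},
    {"slide":[-3.3,0,0],"twist":0,"gripper":8.54},
    {"slide":[0,0,0],"twist":0,"gripper":8.54},
    {"slide":[0,0,0],"twist":0,"gripper":8.54}
  ]
}}

```text
time: 11.3
tool_pos: [0.3741, 0.2937, 0.2138]
eef_rot: [0.0, 0.709, 0.705, 0.001]
ft_force: [0.6, -0.4, 0.8]
grip_width: 0.0852
gripper_force: 0.0
```

Run:
```python
from h import *
st();cm,im=wr("w5")
seg(cm,im,"B top",*BLK,(240,130,400,300),.034,True)
seg(cm,im,"B bot",*BLK,(240,130,400,300),.0,True)
seg(cm,im,"yel",*YEL,(400,0,640,480),.010)
```

```text
t 11.3 tcp mm [374.1 293.7 213.8] xaxis yaw deg 89.64 w 85.2 F [ 0.6 -0.4  0.8] g 0.0
B top circle 370.9 297.7 d 53.8 bbox [49.7 53.1]
B bot circle 370.6 289.4 d 59.4 bbox [54.9 58.7]
yel [494.9 294.2] size [76.  76.6] yaw -88.6
```

View pics/w5.png

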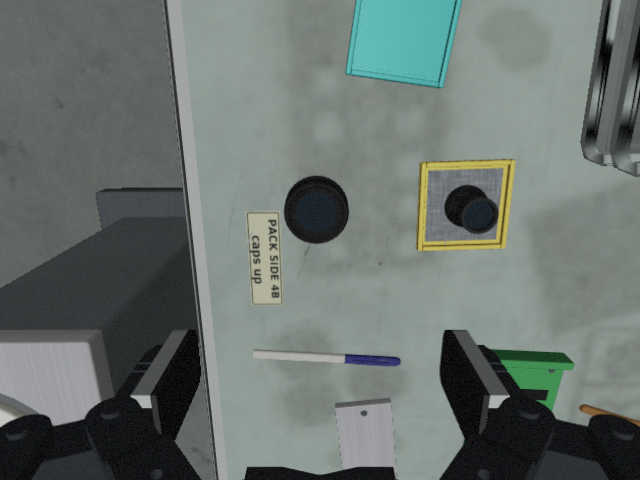

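Loupe stands centred in the yellow tray (464,204); barrel B at (316,210).

{"op": "jog_arm", "data": {
  "moves": [
    {"slide":[-0.3,0.2,-4],"twist":0,"gripper":8.54},
    {"slide":[0,0,-4],"twist":0,"gripper":8.54},
    {"slide":[0,0,-4],"twist":0,"gripper":8.54},
    {"slide":[0,0,-4],"twist":0,"gripper":8.54},
    {"slide":[0,0,-3],"twist":0,"gripper":8.54},
    {"slide":[0,0,-1.3],"twist":0,"gripper":8.54},
    {"slide":[0,0,0],"twist":0,"gripper":4},
    {"slide":[0,0,0],"twist":0,"gripper":4},
    {"slide":[0,0,0],"twist":0,"gripper":4},
    {"slide":[0,0,0],"twist":0,"gripper":4},
    {"slide":[0,0,0],"twist":0,"gripper":4},
    {"slide":[0,0,0],"twist":0,"gripper":4},
    {"slide":[0,0,0],"twist":0,"gripper":4}
  ],
  "squeeze": 30
}}

```text
time: 12.65
tool_pos: [0.373, 0.2964, 0.0121]
eef_rot: [0.001, 0.71, 0.705, 0.002]
ft_force: [1.8, -1.2, 6.3]
grip_width: 0.05
gripper_force: 31.9
```

{"op": "jog_arm", "data": {
  "moves": [
    {"slide":[0,0,0.5],"twist":0,"gripper":4},
    {"slide":[0,0,2],"twist":0,"gripper":4},
    {"slide":[0,0,4],"twist":0,"gripper":4},
    {"slide":[1.2,-3.8,2],"twist":0,"gripper":4},
    {"slide":[1.2,-3.8,0],"twist":0,"gripper":4},
    {"slide":[1.2,-3.8,0],"twist":0,"gripper":4},
    {"slide":[1.2,-3.8,0],"twist":0,"gripper":4},
    {"slide":[1.2,-3.8,0],"twist":0,"gripper":4},
    {"slide":[1.2,-3.8,0],"twist":0,"gripper":4},
    {"slide":[1.2,-3.8,0],"twist":0,"gripper":4},
    {"slide":[1.2,-3.8,0],"twist":0,"gripper":4},
    {"slide":[1.2,-3.8,0],"twist":0,"gripper":4},
    {"slide":[1.2,-3.8,0],"twist":0,"gripper":4},
    {"slide":[1.2,-3.8,0],"twist":0,"gripper":4},
    {"slide":[1.2,-3.8,0],"twist":0,"gripper":4},
    {"slide":[0,0,0],"twist":0,"gripper":4},
    {"slide":[0,0,0],"twist":0,"gripper":4}
  ]
}}

```text
time: 14.35
tool_pos: [0.5148, -0.1606, 0.0952]
eef_rot: [-0.001, 0.71, 0.704, 0.0]
ft_force: [-1.0, 0.0, -1.3]
grip_width: 0.0502
gripper_force: 31.6
```

{"op": "jog_arm", "data": {
  "moves": [
    {"slide":[0.2,0,-3],"twist":0,"gripper":4},
    {"slide":[0,0,-3],"twist":0,"gripper":4},
    {"slide":[0,0,-1.4],"twist":0,"gripper":4},
    {"slide":[0,0,-0.3],"twist":0,"gripper":4},
    {"slide":[0,0,-0.1],"twist":0,"gripper":4},
    {"slide":[0,0,-0.1],"twist":0,"gripper":4},
    {"slide":[0,0,-0.1],"twist":0,"gripper":4},
    {"slide":[0,0,0],"twist":0,"gripper":4}
  ]
}}

```text
time: 15.15
tool_pos: [0.5179, -0.1607, 0.0162]
eef_rot: [0.001, 0.71, 0.705, 0.0]
ft_force: [0.9, 0.7, 0.6]
grip_width: 0.05
gripper_force: 31.8
```

{"op": "jog_arm", "data": {
  "moves": [
    {"slide":[0,0,-0.1],"twist":0,"gripper":4},
    {"slide":[0,0,0],"twist":0,"gripper":6.8},
    {"slide":[0,0,0],"twist":0,"gripper":6.8},
    {"slide":[0,0,0],"twist":0,"gripper":6.8},
    {"slide":[0,0,1],"twist":0,"gripper":6.8},
    {"slide":[0,0,3],"twist":0,"gripper":6.8},
    {"slide":[0,0,4],"twist":0,"gripper":6.8},
    {"slide":[-1.5,3,2],"twist":0,"gripper":6.8},
    {"slide":[-1.5,3,2],"twist":0,"gripper":6.8},
    {"slide":[-1.5,3,2],"twist":0,"gripper":6.8},
    {"slide":[-1.5,3,2],"twist":0,"gripper":6.8},
    {"slide":[-1.5,3,2],"twist":0,"gripper":6.8},
    {"slide":[-1.6,2.5,2],"twist":0,"gripper":6.8},
    {"slide":[0,0,0],"twist":0,"gripper":6.8},
    {"slide":[0,0,0],"twist":0,"gripper":6.8}
  ]
}}

```text
time: 16.65
tool_pos: [0.4264, 0.0148, 0.2152]
eef_rot: [0.001, 0.709, 0.705, 0.0]
ft_force: [0.2, -0.3, -0.1]
grip_width: 0.0682
gripper_force: 0.0
```

Run:
```python
from h import *
st();cm,im=wr("w6")
seg(cm,im,"alu",(100,3,110),(130,16,255),(240,60,400,310),.010)
seg(cm,im,"green",*GRN,(400,0,640,400),.008)
seg(cm,im,"blue",*BLU,(330,300,640,480),.01)
```

```text
t 16.6 tcp mm [426.4  14.8 215.2] xaxis yaw deg 89.67 w 68.2 F [ 0.2 -0.3 -0.1] g 0.0
alu [423.9  13.9] size [ 55.1 159.4] yaw 6.3
green [565.6  48.7] size [ 86.7 206.1] yaw -3.5
blue [ 519.3 -184.4] size [ 86.5 153.1] yaw 8.3
```

View pics/w6.png

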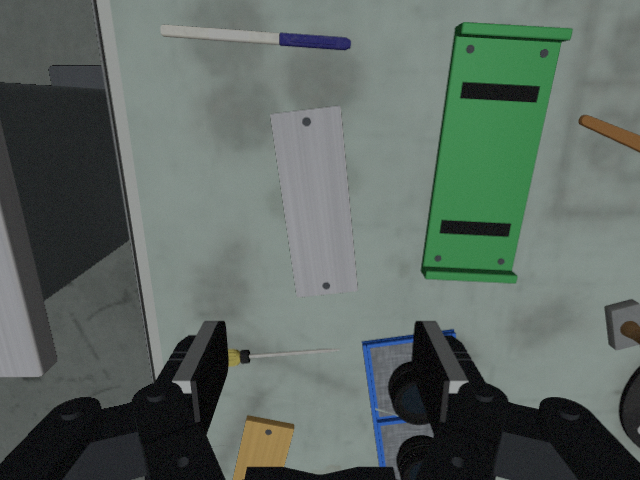

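{"op": "jog_arm", "data": {
  "moves": [
    {"slide":[-0.2,-0.1,-4],"twist":0.116,"gripper":7.2},
    {"slide":[0,0,-4],"twist":0,"gripper":7.2},
    {"slide":[0,0,-4],"twist":0,"gripper":7.2},
    {"slide":[0,0,-4],"twist":0,"gripper":7.2},
    {"slide":[0,0,-3],"twist":0,"gripper":7.2},
    {"slide":[0,0,-1.5],"twist":0,"gripper":7.2},
    {"slide":[0,0,-0.4],"twist":0,"gripper":7.2},
    {"slide":[0,0,-0.2],"twist":0,"gripper":7.2},
    {"slide":[0,0,-0.1],"twist":0,"gripper":7.2},
    {"slide":[0,0,0],"twist":0,"gripper":7.2}
  ]
}}

```text
time: 17.7
tool_pos: [0.4251, 0.0133, 0.0031]
eef_rot: [0.001, 0.668, 0.745, 0.0]
ft_force: [0.2, 0.4, -0.0]
grip_width: 0.072
gripper_force: 0.0
```

Run:
```python
from h import *
st()
```

```text
t 17.7 tcp mm [425.1  13.3   3.1] xaxis yaw deg 96.23 w 72.0 F [ 0.2  0.4 -0. ] g 0.0
```

{"op": "jog_arm", "data": {
  "moves": [
    {"slide":[0,0,0],"twist":0,"gripper":6.2},
    {"slide":[0,0,0],"twist":0,"gripper":6.2},
    {"slide":[0,0,-0.1],"twist":0,"gripper":6.2},
    {"slide":[0,0,-0.1],"twist":0,"gripper":6.2},
    {"slide":[0,0,0],"twist":0,"gripper":6.2}
  ]
}}

```text
time: 18.2
tool_pos: [0.424, 0.0137, 0.0002]
eef_rot: [-0.0, 0.668, 0.745, -0.0]
ft_force: [-0.4, 0.4, 0.6]
grip_width: 0.0622
gripper_force: 0.0
```

{"op": "jog_arm", "data": {
  "moves": [
    {"slide":[0,0,0],"twist":0,"gripper":4.5},
    {"slide":[0,0,0],"twist":0,"gripper":4.5},
    {"slide":[0,0,0],"twist":0,"gripper":4.5},
    {"slide":[0,0,0],"twist":0,"gripper":4.5},
    {"slide":[0,0,0],"twist":0,"gripper":4.5}
  ],
  "squeeze": 60
}}

```text
time: 18.7
tool_pos: [0.4243, 0.0137, 0.0008]
eef_rot: [-0.0, 0.667, 0.745, -0.0]
ft_force: [-2.0, -0.3, 6.2]
grip_width: 0.0537
gripper_force: 62.6
```

{"op": "jog_arm", "data": {
  "moves": [
    {"slide":[0,0,0.5],"twist":0,"gripper":4.5},
    {"slide":[0,0,1.5],"twist":0,"gripper":4.5},
    {"slide":[0,0,3],"twist":0,"gripper":4.5},
    {"slide":[0,0,2],"twist":0,"gripper":4.5},
    {"slide":[2.8,0.7,0],"twist":-0.034,"gripper":4.5},
    {"slide":[2.8,0.7,0],"twist":-0.034,"gripper":4.5},
    {"slide":[2.8,0.7,0],"twist":-0.034,"gripper":4.5},
    {"slide":[2.8,0.7,0],"twist":-0.034,"gripper":4.5},
    {"slide":[2.9,0.7,0],"twist":-0.034,"gripper":4.5},
    {"slide":[0,0,0],"twist":0,"gripper":4.5},
    {"slide":[0,0,0],"twist":0,"gripper":4.5}
  ]
}}

```text
time: 19.8
tool_pos: [0.5646, 0.0488, 0.0697]
eef_rot: [-0.001, 0.728, 0.686, -0.001]
ft_force: [-0.8, 0.2, -2.0]
grip_width: 0.0534
gripper_force: 64.0
```

Run:
```python
from h import *
st();cm,im=wr("w7")
```

```text
t 19.8 tcp mm [564.6  48.8  69.7] xaxis yaw deg 86.55 w 53.4 F [-0.8  0.2 -2. ] g 64.03098821640015
```

View pics/w7.png

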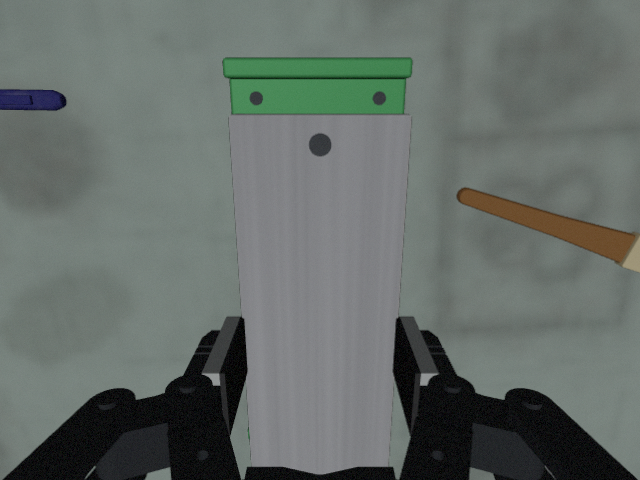

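The aluminium plate is squarely in line with the rest (far edge at row 115, upstand at row 68).

{"op": "jog_arm", "data": {
  "moves": [
    {"slide":[0,0,-3],"twist":0,"gripper":4.5},
    {"slide":[0,0,-2],"twist":0,"gripper":4.5},
    {"slide":[0,0,-0.6],"twist":0,"gripper":4.5},
    {"slide":[0,0,-0.3],"twist":0,"gripper":4.5},
    {"slide":[0,0,-0.1],"twist":0,"gripper":4.5},
    {"slide":[0,0,-0.1],"twist":0,"gripper":4.5},
    {"slide":[0,0,0],"twist":0,"gripper":4.5}
  ]
}}

```text
time: 20.55
tool_pos: [0.5659, 0.0485, 0.0102]
eef_rot: [0.001, 0.728, 0.685, 0.0]
ft_force: [0.3, 0.4, -3.0]
grip_width: 0.0537
gripper_force: 64.0
```

{"op": "jog_arm", "data": {
  "moves": [
    {"slide":[0,0,-0.1],"twist":0,"gripper":4.5},
    {"slide":[0,0,-0.1],"twist":0,"gripper":4.5},
    {"slide":[0,0,0],"twist":0,"gripper":4.5}
  ]
}}

```text
time: 20.85
tool_pos: [0.5659, 0.0486, 0.0089]
eef_rot: [0.0, 0.728, 0.685, 0.0]
ft_force: [-4.0, 0.6, 7.0]
grip_width: 0.0538
gripper_force: 65.1
```

{"op": "jog_arm", "data": {
  "moves": [
    {"slide":[0,0,0],"twist":0,"gripper":6.8},
    {"slide":[0,0,0],"twist":0,"gripper":6.8},
    {"slide":[0,0,0],"twist":0,"gripper":6.8},
    {"slide":[0,0,1],"twist":0,"gripper":6.8},
    {"slide":[0,0,3],"twist":0,"gripper":6.8},
    {"slide":[0,0,4],"twist":0,"gripper":6.8},
    {"slide":[-2,-3.1,1.3],"twist":-0.02,"gripper":6.8},
    {"slide":[-2,-3.1,1.3],"twist":-0.02,"gripper":6.8},
    {"slide":[-2,-3.1,1.3],"twist":-0.02,"gripper":6.8},
    {"slide":[-2,-3.1,1.3],"twist":-0.02,"gripper":6.8},
    {"slide":[-2,-3.1,1.3],"twist":-0.02,"gripper":6.8},
    {"slide":[-2,-3.1,1.3],"twist":-0.02,"gripper":6.8},
    {"slide":[-2,-3.1,1.3],"twist":-0.02,"gripper":6.8},
    {"slide":[-2,-3.1,1.3],"twist":-0.02,"gripper":6.8},
    {"slide":[-2,-3.1,1.3],"twist":-0.02,"gripper":6.8},
    {"slide":[-2.3,-3.1,0],"twist":0,"gripper":6.8},
    {"slide":[0,0,0],"twist":0,"gripper":6.8},
    {"slide":[0,0,0],"twist":0,"gripper":6.8}
  ]
}}

```text
time: 22.65
tool_pos: [0.362, -0.2616, 0.2048]
eef_rot: [0.0, 0.788, 0.616, 0.0]
ft_force: [0.0, 0.8, -0.3]
grip_width: 0.0679
gripper_force: 0.0
```

Run:
```python
from h import *
st();cm,im=wr("w8")
seg(cm,im,"brass",*BRS,(240,130,400,320),.010)
```

```text
t 22.6 tcp mm [ 362.  -261.6  204.8] xaxis yaw deg 76.08 w 67.9 F [ 0.   0.8 -0.3] g 0.0
brass [ 362.8 -258.5] size [49.6 99.5] yaw -13.8
```

View pics/w8.png

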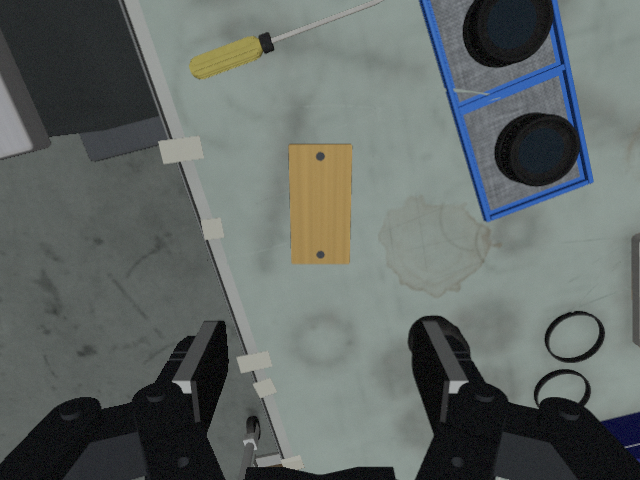

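Brass plate is at (320,204), aligned with the gripper; both barrels stand in their bays.

{"op": "jog_arm", "data": {
  "moves": [
    {"slide":[0.1,0.3,-4],"twist":0,"gripper":6.4},
    {"slide":[0,0,-4],"twist":0,"gripper":6.4},
    {"slide":[0,0,-4],"twist":0,"gripper":6.4},
    {"slide":[0,0,-4],"twist":0,"gripper":6.4},
    {"slide":[0,0,-3],"twist":0,"gripper":6.4},
    {"slide":[0,0,-1],"twist":0,"gripper":6.4},
    {"slide":[0,0,-0.2],"twist":0,"gripper":6.4},
    {"slide":[0,0,-0.1],"twist":0,"gripper":6.4},
    {"slide":[0,0,0],"twist":0,"gripper":6.4},
    {"slide":[0,0,0],"twist":0,"gripper":4},
    {"slide":[0,0,0],"twist":0,"gripper":4},
    {"slide":[0,0,0],"twist":0,"gripper":4},
    {"slide":[0,0,0],"twist":0,"gripper":4},
    {"slide":[0,0,0],"twist":0,"gripper":4}
  ],
  "squeeze": 60
}}

```text
time: 24.1
tool_pos: [0.3641, -0.2594, 0.0032]
eef_rot: [0.001, 0.787, 0.617, 0.0]
ft_force: [-1.7, 3.4, 10.5]
grip_width: 0.0474
gripper_force: 60.1
```

{"op": "jog_arm", "data": {
  "moves": [
    {"slide":[0,0,0.5],"twist":0,"gripper":4},
    {"slide":[0,0,1.5],"twist":0,"gripper":4},
    {"slide":[0,0,3],"twist":0,"gripper":4},
    {"slide":[0,0,4],"twist":0,"gripper":4},
    {"slide":[2,3.1,0],"twist":0.02,"gripper":4},
    {"slide":[2,3.1,0],"twist":0.02,"gripper":4},
    {"slide":[2,3.1,0],"twist":0.02,"gripper":4},
    {"slide":[2,3.1,0],"twist":0.02,"gripper":4},
    {"slide":[2,3.1,0],"twist":0.02,"gripper":4},
    {"slide":[2,3.1,0],"twist":0.02,"gripper":4},
    {"slide":[2,3.1,0],"twist":0.02,"gripper":4},
    {"slide":[2,3.1,0],"twist":0.02,"gripper":4},
    {"slide":[2,3,0],"twist":0.02,"gripper":4},
    {"slide":[2.1,3,0],"twist":0,"gripper":4},
    {"slide":[0,0,0],"twist":0,"gripper":4},
    {"slide":[0,0,0],"twist":0,"gripper":4}
  ]
}}

```text
time: 25.7
tool_pos: [0.564, 0.0502, 0.0913]
eef_rot: [-0.0, 0.728, 0.686, -0.0]
ft_force: [0.4, -0.0, -2.7]
grip_width: 0.047
gripper_force: 62.6
```

Run:
```python
from h import *
st();cm,im=wr("w9")
```

```text
t 25.7 tcp mm [564.   50.2  91.3] xaxis yaw deg 86.59 w 47.0 F [ 0.4 -0.  -2.7] g 62.58608937263489
```

View pics/w9.png

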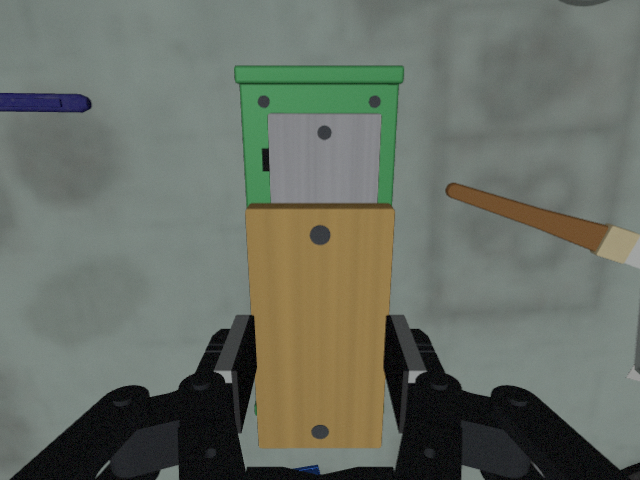

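Plate and aluminium plate line up (alu centre col 324, rest col 319).

{"op": "jog_arm", "data": {
  "moves": [
    {"slide":[0.2,-0.1,-3],"twist":0,"gripper":4},
    {"slide":[0,0,-2.5],"twist":0,"gripper":4},
    {"slide":[0,0,-1],"twist":0,"gripper":4},
    {"slide":[0,0,-0.3],"twist":0,"gripper":4},
    {"slide":[0,0,-0.1],"twist":0,"gripper":4},
    {"slide":[0,0,-0.1],"twist":0,"gripper":4},
    {"slide":[0,0,0],"twist":0,"gripper":4}
  ]
}}

```text
time: 26.45
tool_pos: [0.5671, 0.0485, 0.0224]
eef_rot: [0.001, 0.728, 0.685, 0.001]
ft_force: [0.4, 0.7, -3.0]
grip_width: 0.0469
gripper_force: 62.6
```

{"op": "jog_arm", "data": {
  "moves": [
    {"slide":[-0.1,0,-0.1],"twist":0,"gripper":4},
    {"slide":[0,0,-0.1],"twist":0,"gripper":4},
    {"slide":[0,0,0],"twist":0,"gripper":4}
  ]
}}

```text
time: 26.75
tool_pos: [0.5662, 0.0486, 0.0213]
eef_rot: [0.001, 0.728, 0.685, 0.0]
ft_force: [-3.2, 0.5, 8.7]
grip_width: 0.0476
gripper_force: 63.9
```

Contact; release, lift and move back out of the top view.

{"op": "jog_arm", "data": {
  "moves": [
    {"slide":[0,0,0],"twist":0,"gripper":6.8},
    {"slide":[0,0,0],"twist":0,"gripper":6.8},
    {"slide":[0,0,0],"twist":0,"gripper":6.8},
    {"slide":[0,0,1],"twist":0,"gripper":6.8},
    {"slide":[0,0,3],"twist":0,"gripper":6.8},
    {"slide":[0,0,4],"twist":0,"gripper":6.8},
    {"slide":[-3,0,4],"twist":0,"gripper":6.8},
    {"slide":[-4,0,4],"twist":0,"gripper":6.8},
    {"slide":[-4,0,3],"twist":0,"gripper":6.8},
    {"slide":[-4,0,0],"twist":0,"gripper":6.8},
    {"slide":[0,0,0],"twist":0,"gripper":6.8},
    {"slide":[0,0,0],"twist":0,"gripper":6.8}
  ]
}}

```text
time: 27.95
tool_pos: [0.4197, 0.0487, 0.2053]
eef_rot: [0.001, 0.728, 0.685, 0.001]
ft_force: [0.4, -0.7, -0.3]
grip_width: 0.0684
gripper_force: 0.0
```

Run:
```python
from h import *
st();cm,im=wr("w10")
seg(cm,im,"brass",*BRS,(400,100,560,400),.028)
seg(cm,im,"green",*GRN,(330,0,640,400),.008)
t=robot.snapshot("top");cv2.imwrite("pics/top1.png",t)
cv2.imwrite("pics/fin.png",cv2.resize(np.hstack([im[0:400],cv2.resize(t[150:350,180:500],(640,400))]),(800,250)))
```

```text
t 27.9 tcp mm [419.7  48.7 205.3] xaxis yaw deg 86.5 w 68.4 F [ 0.4 -0.7 -0.3] g 0.0
brass [565.7  48.7] size [50.1 99.4] yaw -3.5
green [565.6  47.9] size [ 87.4 205.6] yaw -3.5
```

View pics/fin.png

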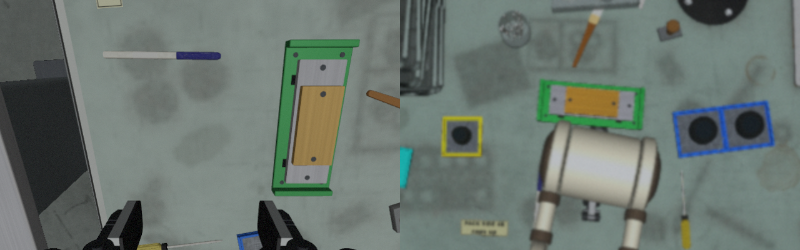

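The check picture shows everything in place: the plates are stacked and centred on the rest, the loupe is in the yellow tray, and there is one barrel in each bay.

```bash
python3 -c "
from bench import robot
print(robot.hand_in())"
```

```text
the job is handed in; nothing more can be done
None
```

I handed the job in at about 28 s: a barrel is in each blue bay, the loupe is in the yellow tray, and the brass plate is on the aluminium plate, centred on the green rest; the final pictures agree, but no verdict came back.

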